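# Aim the telescoping lamp at the amber vial and draw it out to the rider

### The arm

A 7-joint arm with a two-finger parallel gripper is mounted at the origin on the work surface. World frame = base frame: x ahead of the robot, y to its left, z up, the work surface at z = 0. Lengths are in m, angles in rad, forces in N, time in s.
With the tool pointing down it reaches from about 0.4 to 0.85 m from the base axis. Payload 10.4 kg.
Tool frame: the origin (TCP) lies midway between the tips of the shut fingers; the grasp point (between the pads) lies 19 mm behind it (r.grasp_offset is the distance from the TCP to the grasp point, in m); x points along the fingers, y is the direction in which the jaws open and shut, and the axes are right-handed (so a half turn about x gives the same grasp; the last joint's range is limited). The gripper opens to 87 mm and grips with 3 to 60 N. Pads are 19 mm wide; open, the fingers measure 117 mm over their backs; the gripper's body (75 mm by 190 mm) begins 51 mm behind the grasp point.
Start: joints at [1.083, 0.332, -0.065, 1.46, 0.022, 1.35, -0.088], TCP at [0.28, -0.559, 0.223] pointing down, gripper open.
Joint ranges: [-2.6, 2.6], [-0.5, 2.12], [-1.47, 1.34], [0.16, 2.42], [-1.27, 4.41], [0.06, 2.06], [-2.6, 2.6]. Speed limits (rad/s): [2.22, 2.22, 2.79, 2.79, 3.14, 3.14, 3.14].

### API

Orientations are given as a unit quaternion [x, y, z, w].
In Python, from bench import r, vision, close_job gives the robot as it stands. The module is installed in compiled form; this text tells all that it offers.
- The arm moves only by the shell command python3 -m pendant 'ROWS' [OPENING] [FORCE]. ROWS is text: rows parted by semicolons, each of 6 numbers parted by spaces: the shift along the tool's x, y, z in units of 0.25 m (1.0 is 0.25 m), then the turn, a rotation vector about the tool's x, y, z in units of 1.5 rad (1.0 is 1.5 rad). A call has 1 to 8 rows; each row is the pose to reach, as a shift and turn from the pose commanded when the call began, along the tool's axes at that moment; what a row does not reach only later rows make up. A row lasts 1/10 s, in which the tool goes at most 50 mm and 8.59 degrees, less where a joint would pass 70% of its speed; a pose out of reach is approached as far as the arm can. A call with a number of a shift or a turn outside -1 to 1 is refused whole. A call with a gripper value outside its range is refused whole. OPENING is the gripper command: -1 is shut, 1 is fully open, values between are in proportion, set as the call begins (- or left out, the last holds). The fingers move at their own pace and stop on an object; FORCE is the grip in N (left out, the last holds). Time passes only in rows, so rows that repeat a pose let the fingers close. It gives the time, the measured TCP pose, the force and the opening at its end, in the units of the state.
- r.read_state(): the state, without advancing time (a new reading comes with each control period).
- vision.camera(name): name is "side" or "top" or "wrist"; returns (picture, depth): 384x512x3 uint8, blue, green, red; 384x512 float32, m along the optical axis (not along the pixel's ray), 0 where there is no reading.
- vision.get_calibration(name): a dict with "camera_matrix" (3x3 intrinsics, pixels), "rvec" (rotation vector, rad) and "tvec" (3), from world to camera coordinates, as OpenCV has them. Camera axes: x right, y down, z forward; pixel columns grow to the right and rows downward; lengths in m; the calibration is good to about 2 mm. A picture is of the moment at which its call begins: read the wrist's pose just before it. get_calibration takes no time and is no camera call; for the wrist camera it gives the pose at the moment of the call.
- close_job(): hands the job in, once; it reports no verdict.
The state is a dict: "time": time; "joint_positions": joint angles; "joint_vel": joint speeds; "joint_torque": joint torques, N m; "ee_pos": TCP position; "eef_rot": TCP orientation; "ft_force": force on the tool from outside, world axes, zero at the start; "torque": the same for the moment, N m; "width": finger opening in m.
Only numpy, scipy, OpenCV 4.12 (cv2) and the standard library are available. Lean on these libraries where they do the work, as an engineer would, in place of code of your own. Each camera call takes 0.05 s, during which the arm holds its last target. There are 200 camera calls.

### The job

Take the upright grey handle of the lamp arm, swing the boom until the lamp points squarely at the middle of the amber vial (red cap), and hold it steady there for a second with the arm still drawn in. Then, with the red lock button on the handle squeezed fully in, draw the lamp arm out until the tip of its red pointer is level with the middle of the yellow rider on the scale, still aimed at the vial. Finish while holding: keep gripping the handle with the button fully squeezed in and everything still; leave the other things on the bench where they are.

Things in the scene. Friction and masses are not known exactly. Their poses are not given: they have to be found in the camera images.
- pivot (a point): point on the upright swing axis of the boom, 100 mm above the table, at the boom's mid-height. The boom, a black tube 40 mm wide and 225 mm long from here, white scale on top (120 mm up), turns on a bolted-down stand. Its x axis runs level along the boom, away from the pivot; z up; y is level, towards the button side.
- boom (a joint): swing of the boom about the pivot, rad, free to turn (about 0.12 N m of friction, stays where left), range -0.6 to 0.5; grows as the boom turns anticlockwise seen from above.
- lamp_arm (a joint): how far the lamp arm is drawn out of the boom, m: 0 fully in, at most 0.135; starts fully in. It slides straight along the boom against about 2 N once unlocked; locked, it gives only a millimetre or two.
- lock_button (a joint): red lock button on the handle's +y side, 22 mm along the boom, 28 mm tall (136 to 164 mm above the table), standing out 9 mm. m: 0 out (arm locked), 0.006 fully in; the arm is free from 0.004. Its spring takes 7 N to start, 11 N fully in; let go, it locks again, in slots 15 mm apart. Squeezing the handle between two fingers presses it.
- rider (a joint): place of the yellow rider along the scale, m: the reading of joint lamp_arm at which the pointer's tip is level with the rider's middle. It is clamped fast (0.06 to 0.105), not to be moved.
- grip (a point): grip centre, 150 mm up, 260 mm from the swing axis when the arm is in. Upright grey handle, 30 mm along the boom, 24 mm across, 116 to 172 mm above the table; plain face at y = -16.5 mm from here, red button's face at y = +16.5 mm (button out). Pinch from above across y. Around it nothing stands over 130 mm high. x runs along the boom away from the pivot, y towards the button side, z up.
- lens (a point): centre of the yellow lens of the white lamp (36 mm across) at the outer end of the lamp arm, 64 mm beyond the grip and 100 mm above the table; the lamp shines along +x, along the line from the pivot through here. Its x axis runs level along the boom, away from the pivot; z up; y is level, towards the button side.
- pointer (a point): tip of the red end of the aluminium pointer strip on top of the boom: the edge nearest the pivot, taken on the boom's centre line. The strip is fixed to the lamp arm, 160 mm behind the grip. Its x axis runs level along the boom, away from the pivot; z up; y is level, towards the button side.
- rider_mark (a point): middle of the yellow rider (10 mm long along the boom) clamped on the boom's scale, taken on the boom's centre line, 125 mm above the table. x as for the boom.
- amber_vial (a point): middle of the amber glass vial with a red cap, 28 mm across, 100 mm above the table, fixed on a steel post with a 60 mm foot; about 550 mm from the pivot.
- clear_vial (a point): middle of the other vial, clear with a blue cap, 28 mm across, 100 mm above the table, on a post like the amber one; not to be aimed at. The two change places.
- wash_bottle: white plastic wash bottle, 68 mm across, 190 mm tall; origin at the centre of its underside; loose, a bystander
- dropper_bottle: small black bottle, 32 mm across, 75 mm tall; origin at the centre of its underside; loose, a bystander
- slide_box: flat grey box with a yellow label, 85 x 100 x 30 mm; origin at the centre of its underside; loose, a bystander
- filter_cube: aluminium cube, 40 mm, with a green window; origin at the centre of its underside; loose, a bystander
- screwdriver: screwdriver with a blue handle, lying; origin at the middle of its underside; loose, a bystander
- objective: steel microscope objective standing on its wide end, 30 mm across, 45 mm tall; origin at the centre of its underside; loose, a bystander
Mind the look-alikes: they are no part of the job. Leave any pink or turquoise look-alike of the part that bears amber_vial alone.

How it is judged:
By the outcome, as a careful person would: the job done as asked, in the order asked, and still so for the second after the job is handed in, while the arm keeps its last pose, push and grip.
It also fails if it takes over 42 s, if anything falls off the work surface, if the arm or the gripper's body presses on something with over 40 N, if the wrist force passes 120 N, or if a joint passes its speed limit or range.

## Working session

There is one attempt and no reset: what is moved stays moved. The work goes in short steps, Python scripts to look and compute and a shell command to move; the robot and the scene stay as the last step left them, time stands still between calls to the robot, and variables do not carry over. Pictures are saved under pics/ and viewed, about 8 in all and at most 12, crops included, and the job is handed in when it is done.

```bash
mkdir -p pics
cat > h.py <<'E'
import numpy as np,cv2
from bench import r,vision
def cal(n):
    c=vision.get_calibration(n);K=np.array(c["camera_matrix"],float);R=cv2.Rodrigues(np.array(c["rvec"],float))[0];t=np.array(c["tvec"],float).ravel();return K,R,t
def at_z(C,u,v,z):
    K,R,t=C;d=R.T@np.linalg.solve(K,[u,v,1.]);o=-R.T@t;return o+d*(z-o[2])/d[2]
def at_d(C,u,v,d):
    K,R,t=C;return R.T@(np.linalg.solve(K,[u,v,1.])*d-t)
def proj(C,p):
    K,R,t=C;q=K@(R@np.array(p,float)+t);return q[:2]/q[2]
E
python3 - <<'E'
from h import *
for n in("top","side"):
    im,d=vision.camera(n);np.savez(f"{n}0.npz",im=im,d=d);cv2.imwrite(f"pics/{n}0.png",cv2.resize(im,(800,600),interpolation=cv2.INTER_CUBIC))
    K,R,t=cal(n);print(n,-R.T@t,K[0,0])
s=r.read_state();print(s['time'],s['ee_pos'],s['eef_rot'],s['width'])
E
```

```text
top [ 0.38740584 -0.02715335  1.39357322] 434.28609031618885
side [0.39669011 0.73658386 0.62720891] 354.76647471813004
0.1 [ 0.27999456 -0.55839053  0.22184026] [-0.68797835 -0.163292    0.68821176 -0.16243792] 0.08695417773301051
```

View pics/top0.png

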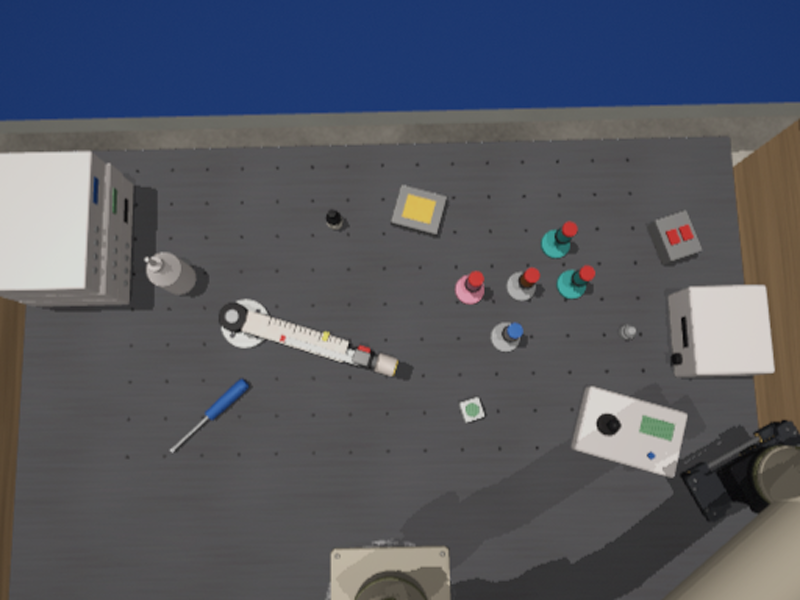

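View pics/side0.png

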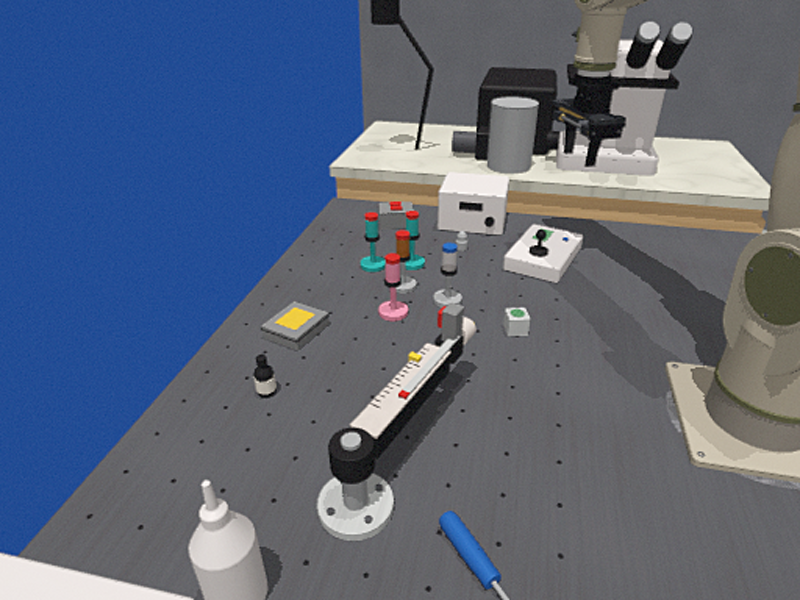

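The top picture shows the boom from the pivot at (233,317) to the handle at (362,355). There are four red-capped candidates: pink (475,282), amber on a steel foot (530,278), turquoise (568,232) and turquoise (585,275). The blue-capped clear vial is at (513,332). I choose (530,278) and check it close up.

Run:
```python
from h import *
im=np.load("top0.npz")['im']
a=cv2.resize(im[150:250,285:385],(400,400),interpolation=cv2.INTER_CUBIC)
b=cv2.resize(im[180:250,135:265],(780,420),interpolation=cv2.INTER_CUBIC)
cv2.imwrite("pics/b.png",b)
s=np.load("side0.npz")['im']
c=cv2.resize(s[130:210,225:305],(400,400),interpolation=cv2.INTER_CUBIC)
cv2.imwrite("pics/ac.png",np.hstack([a,c]))
```

```text
(no output)
```

View pics/ac.png

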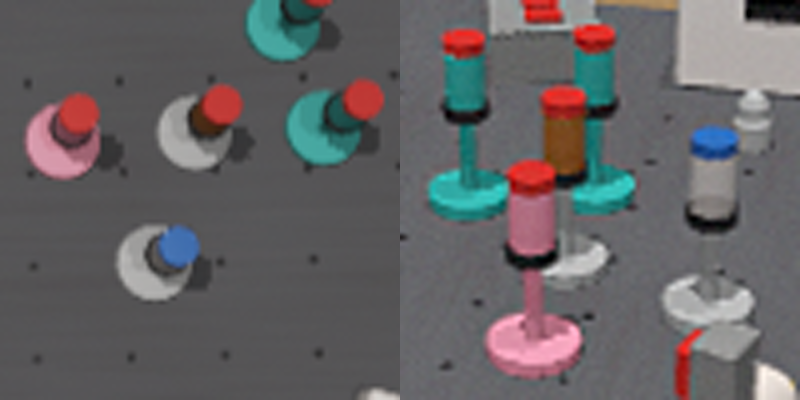

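View pics/b.png

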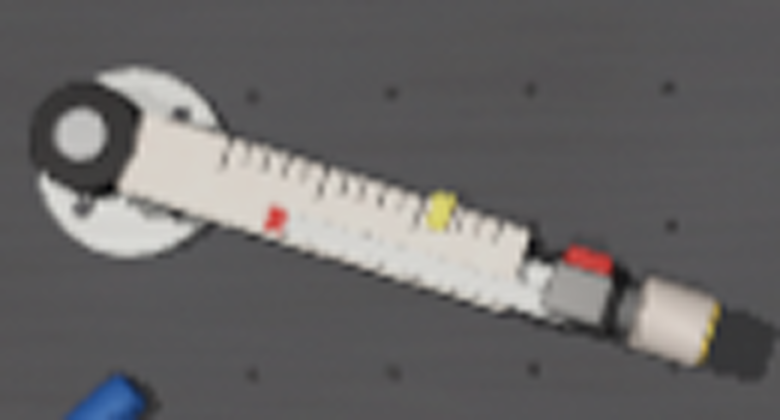

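The crops confirm it: amber glass, red cap and steel foot. The cap is at top pixel (340.5,176) and the foot at (333.8,183). The pointer's red tip and the yellow rider are both clear on the scale.

Run:
```python
from h import *
C=cal("top");D=np.load("top0.npz")['d'];S=cal("side")
def P(n,u,v):
    d=D[int(round(v-.5)),int(round(u-.5))];print(n,at_d(C,u-.5,v-.5,d).round(4))
P("cap",340.5,176);P("foot",329,186);P("knob",148.3,202.2);P("handle",231.7,228.8);P("scale",180,207.5);P("rider",208.5,215)
P("clearcap",329.5,211.5)
f=lambda n,u,v,z:print(n,at_z(C,u-.5,v-.5,z).round(4))
f("foot",333.75,183,.006);f("flange",157.2,207,.01);f("handle",231.7,228.8,.172);f("ptr",135+266/6,180+218/6,.122);f("rider",135+440/6,180+211/6,.13)
f("lens top",135+712/6,180+305/6,.118)
K,R,t=S
p=at_d(S,257.3,158.5,np.load("side0.npz")['d'][158,257]);print("amber side surf",p)
print("wrist",cal("wrist")[2])
```

```text
cap [ 0.6282 -0.2816  0.1308]
foot [ 0.6192 -0.2672  0.0103]
knob [0.5636 0.2873 0.1259]
handle [0.4766 0.0402 0.169 ]
scale [0.5466 0.195  0.1186]
rider [0.5215 0.1098 0.1278]
clearcap [ 0.5238 -0.2445  0.1286]
foot [ 0.6295 -0.2838  0.006 ]
flange [0.5634 0.2872 0.01  ]
handle [0.4763 0.04   0.172 ]
ptr [0.5201 0.1963 0.122 ]
rider [0.5208 0.11   0.13  ]
lens top [ 0.4729 -0.0214  0.118 ]
amber side surf [ 0.6259963  -0.26797921  0.1036346 ]
wrist [-0.62375669 -0.03013702  0.38998539]
```

```bash
cat >> h.py <<'E'
from scipy.spatial.transform import Rotation as Ro
PIV=np.array([.5635,.2872]);VIAL=np.array([.629,-.2825])
def go(p,head):  # p TCP target, head boom heading (rad): tool down, y across the boom
    s=r.read_state();R0=Ro.from_quat(s['eef_rot']);p0=np.array(s['ee_pos'])
    best=None
    for sg in(1,-1):
        x=np.array([0,0,-1.]);y=sg*np.array([-np.sin(head),np.cos(head),0])
        w=(R0.inv()*Ro.from_matrix(np.c_[x,y,np.cross(x,y)])).as_rotvec()
        if best is None or np.linalg.norm(w)<np.linalg.norm(best[0]):best=(w,sg)
    d=R0.inv().apply(np.array(p)-p0)
    print("t",s['time'],"tcp",p0.round(4),"w",round(s['width'],4),"F",np.round(s['ft_force'],1),"| shift",(d/.25).round(3),"turn",(best[0]/1.5).round(3),"sg",best[1],"deg",np.degrees(np.linalg.norm(best[0])).round(1))
E
python3 - <<'E'
from h import *
h=np.arctan2(.0401-.2872,.4764-.5635);print(np.degrees(h),np.degrees(np.arctan2(*(VIAL-PIV)[::-1])))
go([.4764,.0401,.23],h)
print(Ro.from_quat(r.read_state()['eef_rot']).as_matrix().round(3),r.read_state()['joint_positions'])
E
```

```text
-109.41698696435152 -83.44134212087756
t 0.1 tcp [ 0.28   -0.5584  0.2218] w 0.087 F [-0.3  0.3  0.3] | shift [-0.03  -1.788 -1.775] turn [-0.511 -0.     0.001] sg 1 deg 44.0
[[-0.001  0.448 -0.894]
 [ 0.001 -0.894 -0.448]
 [-1.    -0.001  0.   ]] [ 1.08341517  0.33279741 -0.06471097  1.46085794  0.02159009  1.34988442
 -0.08848347]
```

```bash
python3 -m pendant '0 -.11 -.11 -.03 0 0;0 -.22 -.22 -.06 0 0;0 -.34 -.34 -.09 0 0;0 -.46 -.46 -.12 0 0;0 -.58 -.58 -.15 0 0;0 -.70 -.70 -.18 0 0;0 -.82 -.82 -.22 0 0;0 -.9 -.9 -.25 0 0' 1 5; python3 -c "
from h import *
go([.4764,.0401,.23],np.radians(-109.4))"
```

```text
time: 0.9
ee_pos: [0.3811, -0.2539, 0.2225]
eef_rot: [-0.645, -0.29, 0.645, -0.29]
ft_force: [0.9, 0.3, 0.4]
width: 0.0872
t 0.9 tcp [ 0.3811 -0.2539  0.2225] w 0.0872 F [0.9 0.3 0.4] | shift [-0.03  -0.496 -1.132] turn [-0.258 -0.     0.   ] sg 1 deg 22.2
```

```bash
python3 -m pendant '0 -.06 -.12 -.03 0 0;0 -.12 -.25 -.06 0 0;0 -.17 -.38 -.1 0 0;0 -.23 -.52 -.14 0 0;0 -.29 -.66 -.18 0 0;0 -.35 -.80 -.22 0 0;0 -.41 -.93 -.25 0 0;0 -.43 -.98 -.258 0 0'
python3 - <<'E'
from h import *
go([.4764,.0401,.23],np.radians(-109.4))
C=cal("wrist");im,d=vision.camera("wrist");np.savez("w1.npz",im=im,d=d);cv2.imwrite("pics/w1.png",cv2.resize(im,(800,600),interpolation=cv2.INTER_CUBIC))
for p in([.4764,.0401,.172],[*PIV,.126],[.5208,.11,.13],[.629,-.2825,.13]):print(proj(C,p)*1.5625)
E
```

```text
time: 1.7
ee_pos: [0.4646, 0.0008, 0.2226]
eef_rot: [0.577, 0.409, -0.577, 0.408]
ft_force: [-0.2, -0.8, 0.4]
width: 0.0874
t 1.7 tcp [0.4646 0.0008 0.2226] w 0.0874 F [-0.2 -0.8  0.4] | shift [-0.029 -0.008 -0.164] turn [ 0.    -0.001 -0.   ] sg 1 deg 0.1
[396.09297505 236.03167438]
[ 395.2743809  -391.65912817]
[432.36568294  69.39087149]
[762.2254565  598.83771787]
```

View pics/w1.png

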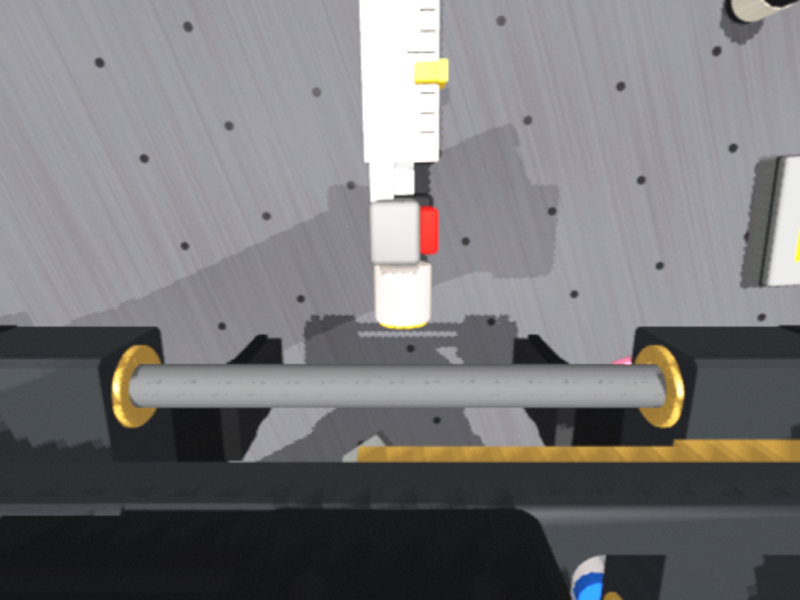

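The handle spans x 371–420 and the button reaches 438 at row 232 in the 800 px picture. The handle is therefore offset −4.5 mm from the boom line, so the grip centre is about (.4813,.0405) at heading −108.5°.

```bash
python3 -c "
from h import *
go([.4813,.0405,.131],np.radians(-108.5))
C=cal('top');q=at_z(C,135+711/6-.5,180+333/6-.5,.11);d=q[:2]-PIV;print(q,np.degrees(np.arctan2(d[1],d[0])),np.hypot(*d))"
```

```text
t 1.75 tcp [0.4648 0.0012 0.2226] w 0.0867 F [-0.7  1.7  0.7] | shift [ 0.366  0.01  -0.17 ] turn [-0.01  -0.001 -0.   ] sg 1 deg 0.9
[ 0.4596897  -0.02059044  0.11      ] -108.63801188985522 0.32482539430588464
```

Consistent: the lens lies at −108.6° and 0.325 m. Now I lower onto the handle and grip gently at 4 N, below the button's 7 N.

```bash
python3 -m pendant '0 0 -.09 -.01 0 0;0 .01 -.17 -.01 0 0;.08 .01 -.17 -.01 0 0;.17 .01 -.17 -.01 0 0;.26 .01 -.17 -.01 0 0;.34 .01 -.17 -.01 0 0;.366 .01 -.17 -.01 0 0;.366 .01 -.17 -.01 0 0' 
python3 -m pendant '0 0 0 0 0 0;0 0 0 0 0 0;0 0 0 0 0 0;0 0 0 0 0 0;0 0 0 0 0 0;0 0 0 0 0 0;0 0 0 0 0 0;0 0 0 0 0 0' -1 4
python3 - <<'E'
from h import *
go([.4813,.0405,.131],np.radians(-108.5))
C=cal("wrist");im,d=vision.camera("wrist");np.savez("w2.npz",im=im,d=d);cv2.imwrite("pics/w2.png",im)
E
```

```text
time: 2.55
ee_pos: [0.4802, 0.0356, 0.1304]
eef_rot: [-0.575, -0.411, 0.576, -0.411]
ft_force: [0.2, 0.2, 1.3]
width: 0.0868
time: 3.35
ee_pos: [0.4806, 0.0366, 0.131]
eef_rot: [-0.575, -0.411, 0.575, -0.411]
ft_force: [-0.1, 0.4, 1.0]
width: 0.033
t 3.35 tcp [0.4806 0.0366 0.131 ] w 0.033 F [-0.1  0.4  1. ] | shift [ 0.    -0.002 -0.015] turn [-0.004  0.     0.   ] sg 1 deg 0.3
```

View pics/w2.png

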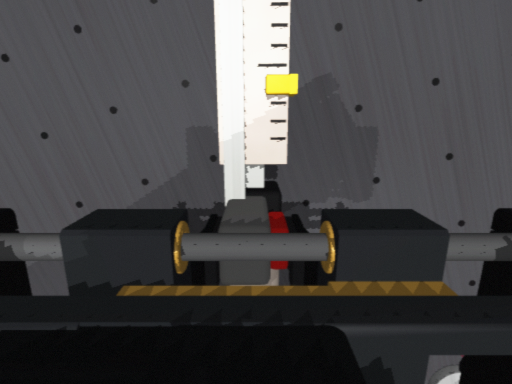

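Gripped with the button out (width 33 mm). Now I swing along an arc of radius 0.264 m about the pivot, 12° first.

```bash
python3 -m pendant '0 .018 0 -.012 0 0;0 .046 -.001 -.029 0 0;0 .074 -.003 -.047 0 0;0 .101 -.005 -.064 0 0;0 .129 -.008 -.081 0 0;0 .165 -.013 -.105 0 0;0 .201 -.019 -.128 0 0;0 .220 -.023 -.140 0 0'
python3 -c "
from h import *
VIAL[:]=[.629,-.282]
d=VIAL-PIV;h=np.arctan2(d[1],d[0]);go([*(PIV+.264*d/np.hypot(*d)),.131],h)
q=np.array(r.read_state()['ee_pos'])[:2]-PIV;print(np.hypot(*q),np.degrees(np.arctan2(q[1],q[0])),np.degrees(h))"
```

```text
time: 4.2
ee_pos: [0.5355, 0.0241, 0.131]
eef_rot: [0.528, 0.47, -0.528, 0.47]
ft_force: [0.1, 0.9, 2.8]
width: 0.0331
t 4.2 tcp [0.5355 0.0241 0.131 ] w 0.0331 F [0.1 0.9 2.8] | shift [-0.     0.231 -0.03 ] turn [-0.154 -0.    -0.   ] sg 1 deg 13.3
0.26454545879410973 -96.07691768843303 -83.43563108836803
```

```bash
python3 -m pendant '0 .019 -.001 -.013 0 0;0 .048 -.002 -.031 0 0;0 .078 -.005 -.050 0 0;0 .108 -.009 -.070 0 0;0 .140 -.014 -.092 0 0;0 .175 -.020 -.116 0 0;0 .208 -.026 -.139 0 0;0 .231 -.030 -.154 0 0'
python3 -m pendant '0 0 0 0 0 0;0 0 0 0 0 0;0 0 0 0 0 0'
python3 - <<'E'
from h import *
VIAL[:]=[.629,-.282]
d=VIAL-PIV;h=np.arctan2(d[1],d[0]);go([*(PIV+.264*d/np.hypot(*d)),.131],h)
q=np.array(r.read_state()['ee_pos'])[:2]-PIV;print(np.hypot(*q),np.degrees(np.arctan2(q[1],q[0])))
im,dd=vision.camera("top");np.savez("t2.npz",im=im,d=dd)
cv2.imwrite("pics/t2.png",cv2.resize(im[160:250,130:360],(782,306),interpolation=cv2.INTER_CUBIC))
im,dd=vision.camera("wrist");cv2.imwrite("pics/w3.png",im)
C=cal("wrist");K,R,t=C;print(-R.T@t)
for a in(.1,.15,.2,.22):print(proj(C,[*(PIV+a*d/np.hypot(*d)),.12]))
E
```

```text
time: 5.0
ee_pos: [0.5938, 0.0249, 0.1311]
eef_rot: [0.471, 0.528, -0.47, 0.528]
ft_force: [0.5, -1.1, 2.6]
width: 0.0326
time: 5.3
ee_pos: [0.5927, 0.0248, 0.1311]
eef_rot: [0.471, 0.527, -0.471, 0.527]
ft_force: [1.7, -0.5, 1.5]
width: 0.0327
t 5.3 tcp [0.5927 0.0248 0.1311] w 0.0327 F [ 1.7 -0.5  1.5] | shift [0.    0.004 0.   ] turn [-0.002  0.    -0.   ] sg 1 deg 0.2
0.2639885690813587 -83.6448802049998
[0.58391991 0.08908354 0.29371886]
[258.26785292 -87.5488078 ]
[258.37211387  24.05264771]
[258.46156633 119.80300984]
[258.49388812 154.40041686]
```

View pics/t2.png

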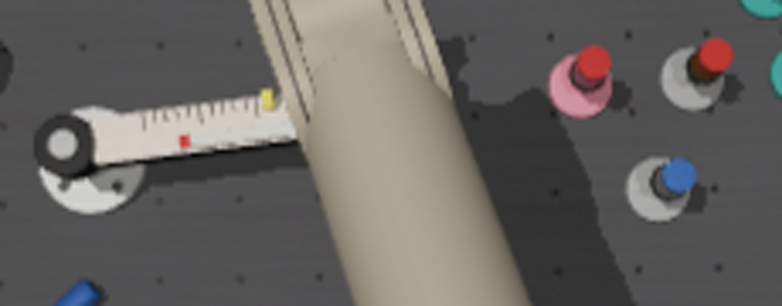

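View pics/w3.png

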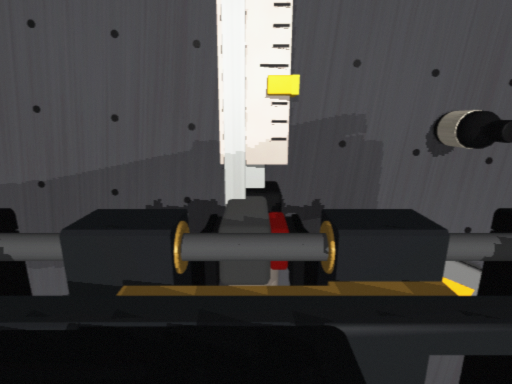

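The top crop shows the boom now pointing along the line to the amber vial (cap 715,55). The wrist picture has the scale plate edges at 219.5 and 288.5. I measure the heading from the plate in both.

```bash
cat > head.py <<'E'
from h import *
def top_head(im,u0,u1):
    C=cal("top");g=im.astype(float).min(2);pts=[]
    for u in range(u0,u1):
        col=g[180:215,u];m=np.where(col>120)[0]
        if len(m)<6: continue
        a,b=m[0],m[-1]
        # subpixel crossings
        e0=a-(col[a]-120)/(col[a]-col[a-1]+1e-9);e1=b+(col[b]-120)/(col[b]-col[b+1]+1e-9)
        p0=at_z(C,u,180+e0,.12);p1=at_z(C,u,180+e1,.12);pts.append(np.r_[(p0+p1)[:2]/2,np.linalg.norm(p0-p1)])
    p=np.array(pts);k=np.polyfit(p[:,1],p[:,0],1);res=p[:,0]-np.polyval(k,p[:,1]);ok=abs(res)<.0015;k=np.polyfit(p[ok,1],p[ok,0],1)
    return np.degrees(np.arctan2(-1,-k[0])),np.polyval(k,PIV[1]),p[:,2].mean()
def wrist_head(im,rows):
    C=cal("wrist");g=im.astype(float).min(2);out=[]
    for v in rows:
        m=np.where(g[v,200:310]>110)[0]+200
        out.append((m[0],m[-1],at_z(C,(m[0]+m[-1])/2,v,.12)[:2]))
    return out
E
python3 - <<'E'
from head import *
print(top_head(np.load("t2.npz")['im'],161,204), top_head(np.load("t2.npz")['im'],185,204))
im=cv2.imread("pics/w3.png")
for a,b,p in wrist_head(im,[8,36,56,96,120,150,160]):
    d=p-PIV;print(a,b,p.round(4),np.degrees(np.arctan2(d[1],d[0])).round(2))
d=at_z(cal("top"),0,0,.12)
E
```

```text
Traceback (most recent call last):
  File "head.py", line 9, in top_head
    e0=a-(col[a]-120)/(col[a]-col[a-1]+1e-9);e1=b+(col[b]-120)/(col[b]-col[b+1]+1e-9)
                                                                       ~~~^^^^^
IndexError: index 35 is out of bounds for axis 0 with size 35
```

Run:
```python
from head import *
I=np.load("t2.npz")['im'];print(top_head(I,175,216))
g=I.min(2)
for u in(176,190,203,212):print(u,g[184:212,u])
im=cv2.imread("pics/w3.png")
for a,b,p in wrist_head(im,[8,36,56,96,120,150,160]):
    d=p-PIV;print(a,b,p.round(4),np.degrees(np.arctan2(d[1],d[0])).round(2))
```

```text
(np.float64(-83.36060177476072), np.float64(0.5621708371258437), np.float64(0.04303037863968056))
176 [ 81  82  81  82  82  82  81  85 152 194 194 194 194 194 194 194 195 196
 197 197 197 171  69  30  48  53  52  53]
190 [ 82  81  81  80  81  82 147 192 195 195 195 195 195 195 197 200 200 200
 184 136 109  23  42  52  52  51  52  51]
203 [ 81  80  80  81 117 172 195 196 196 195 194 195 193 195 201 202 189 165
 147  16  35  50  51  52  52  52  52  64]
212 [144 116 102 117 133 133 151 177 194 195 196 196 198 201 201 190 156 111
  19  38  50  50  51  52  51  64  81  80]
216 292 [0.5775 0.1456] -84.37
217 291 [0.579  0.1321] -84.31
217 291 [0.5801 0.1221] -84.27
218 288 [0.5818 0.1012] -84.38
219 289 [0.5838 0.0881] -84.17
219 287 [0.5851 0.0709] -84.29
220 287 [0.5861 0.065 ] -84.2
```

Run:
```python
from h import *
im,dd=vision.camera("side");np.savez("s2.npz",im=im,d=dd)
u0,u1,v0,v1=190,330,125,320
cv2.imwrite("pics/s2.png",cv2.resize(im[v0:v1,u0:u1],None,fx=4,fy=3,interpolation=cv2.INTER_CUBIC))
C=cal("side");f=lambda p:((proj(C,p)+.5-[u0,v0])*[4,3]).round(1)
print(f([*PIV,.126]),f([.629,-.282,.131]),f([.629,-.282,.1]))
for hd in(-83.44,-84.3):
    c=np.array([np.cos(np.radians(hd)),np.sin(np.radians(hd))]);n=np.array([-c[1],c[0]])
    for a in(.05,.1,.15,.2,.225):print(hd,a,f([*(PIV+a*c+.02*n),.12]),f([*(PIV+a*c-.02*n),.12]))
```

```text
[140.1 472.3] [271.3  73.2] [271.4  99. ]
-83.44 0.05 [120.  420.9] [198.5 425.3]
-83.44 0.1 [138.6 371.4] [212.7 375.3]
-83.44 0.15 [155.1 327.2] [225.4 330.7]
-83.44 0.2 [170.  287.3] [236.9 290.5]
-83.44 0.225 [176.9 268.9] [242.2 271.9]
-84.3 0.05 [121.6 420.7] [199.9 425.7]
-84.3 0.1 [141.4 371.3] [215.4 375.8]
-84.3 0.15 [159.2 327.1] [229.3 331.1]
-84.3 0.2 [175.1 287.4] [241.9 291. ]
-84.3 0.225 [182.5 268.9] [247.7 272.4]
```

View pics/s2.png

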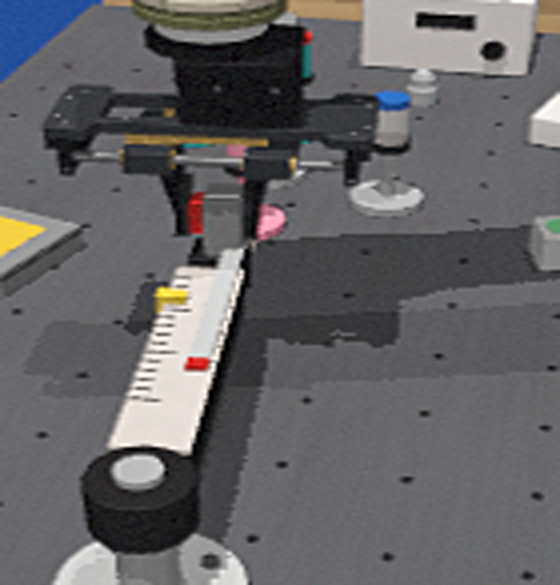

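The side view shows the plate end at about 177–243 px and the knob about 2 px left of prediction. The views disagree between −83.4° and −84.3°, centred on about −83.75° against a target of −83.44°. I nudge 0.3° and hold.

```bash
python3 -m pendant '0 .002 0 -.001 0 0;0 .004 0 -.002 0 0;0 .006 0 -.003 0 0;0 .006 0 -.003 0 0;0 .006 0 -.003 0 0;0 .006 0 -.003 0 0'
python3 - <<'E'
from head import *
d=VIAL-PIV;h=np.radians(-83.44)
q=np.array(r.read_state()['ee_pos'])[:2]-PIV;print(np.hypot(*q),np.degrees(np.arctan2(q[1],q[0])))
im,dd=vision.camera("top");np.savez("t3.npz",im=im);print(top_head(im,175,216))
im,dd=vision.camera("wrist")
for a,b,p in wrist_head(im,[8,96,150]):
    d=p-PIV;print(a,b,np.degrees(np.arctan2(d[1],d[0])).round(2))
E
```

```text
time: 6.05
ee_pos: [0.5943, 0.025, 0.1311]
eef_rot: [0.47, 0.528, -0.47, 0.528]
ft_force: [0.2, -1.9, 1.7]
width: 0.033
0.2640276830303527 -83.29377281864146
(np.float64(-82.95096709500616), np.float64(0.562073663207788), np.float64(0.04296291721281405))
216 292 -83.92
218 288 -83.98
219 287 -83.91
```

Estimates now centre on −83.4°. I hold for 1.4 s, then squeeze at 25 N while shifting 3 mm to −y to make up for the button travel.

```bash
for i in 1 2; do python3 -m pendant '0 0 0 0 0 0;0 0 0 0 0 0;0 0 0 0 0 0;0 0 0 0 0 0;0 0 0 0 0 0;0 0 0 0 0 0;0 0 0 0 0 0' ; done
python3 -m pendant '0 -.006 0 0 0 0;0 -.012 0 0 0 0;0 -.012 0 0 0 0;0 -.012 0 0 0 0;0 -.012 0 0 0 0;0 -.012 0 0 0 0' -1 25
python3 - <<'E'
from head import *
q=np.array(r.read_state()['ee_pos'])[:2]-PIV;print(np.hypot(*q),np.degrees(np.arctan2(q[1],q[0])))
im,dd=vision.camera("top");np.savez("t4.npz",im=im);print(top_head(im,175,216))
im,dd=vision.camera("wrist");cv2.imwrite("pics/w4.png",im)
for a,b,p in wrist_head(im,[8,96,150]):
    d=p-PIV;print(a,b,np.degrees(np.arctan2(d[1],d[0])).round(2))
E
```

```text
time: 6.85
ee_pos: [0.5943, 0.025, 0.1311]
eef_rot: [0.47, 0.528, -0.47, 0.528]
ft_force: [0.5, -1.9, 1.9]
width: 0.0331
time: 7.55
ee_pos: [0.5943, 0.025, 0.1311]
eef_rot: [0.47, 0.528, -0.47, 0.528]
ft_force: [0.4, -3.1, 1.7]
width: 0.0335
time: 8.15
ee_pos: [0.5914, 0.0247, 0.1311]
eef_rot: [0.47, 0.528, -0.47, 0.528]
ft_force: [1.2, -3.0, 1.9]
width: 0.0268
0.2640171012135019 -83.94136062499115
(np.float64(-82.62531746155744), np.float64(0.5615346131181062), np.float64(0.043768108632796836))
221 298 -83.95
223 293 -84.02
225 292 -83.84
```

Width is 26.8 mm, so the button is fully in and the aim is unchanged. Now I work out the draw.

Run:
```python
from head import *
s=r.read_state();z=Ro.from_quat(s['eef_rot']).as_matrix()[:,2];print("tool z heading",np.degrees(np.arctan2(z[1],z[0])))
p=np.array(s['ee_pos']);h=np.radians(-83.44)
go(p+.075*np.array([np.cos(h),np.sin(h),0]),h)
# pointer/rider from t3 by colour, top camera
for f,z0,hd in(("top0.npz",0,-108.5),("t3.npz",0,-83.4)):
    im=np.load(f)['im'].astype(float);C=cal("top");b,g,rr=im[...,0],im[...,1],im[...,2]
    out=[]
    for nm,m,z in(("ptr",(rr>130)&(g<90)&(b<90),.122),("rid",(rr>130)&(g>120)&(b<110),.129)):
        v,u=np.nonzero(m);k=(v>185)&(v<222)&(u>165)&(u<217);u,v=u[k],v[k]
        w=at_z(C,u.mean(),v.mean(),z);out.append(w);print(f,nm,k.sum(),u.min(),u.max(),w.round(4))
    c=np.array([np.cos(np.radians(hd)),np.sin(np.radians(hd)),0])
    print("centre sep",(out[1]-out[0])@c,[(o[:2]-PIV)@c[:2] for o in out])
```

```text
tool z heading -83.32496905836601
t 8.25 tcp [0.5914 0.0247 0.1311] w 0.0264 F [-0.5 -3.2  2.8] | shift [ 0.    -0.001  0.3  ] turn [ 0.001  0.    -0.   ] sg 1 deg 0.1
top0.npz ptr 5 180 181 [0.5201 0.1917 0.122 ]
top0.npz rid 10 207 210 [0.5245 0.107  0.129 ]
centre sep 0.07888009404311094 [np.float64(0.10436586437467116), np.float64(0.1832459584177821)]
t3.npz ptr 6 183 184 [0.5638 0.1826 0.122 ]
t3.npz rid 17 207 210 [0.5989 0.108  0.129 ]
centre sep 0.07821871198018258 [np.float64(0.10390312986893722), np.float64(0.1821218418491198)]
```

```bash
python3 -m pendant '0 0 .01 0 0 0;0 0 .025 0 0 0;0 0 .045 0 0 0;0 0 .065 0 0 0;0 0 .09 0 0 0;0 0 .115 0 0 0;0 0 .14 0 0 0;0 0 .16 0 0 0'
python3 -m pendant '0 0 .02 0 0 0;0 0 .04 0 0 0;0 0 .06 0 0 0;0 0 .08 0 0 0;0 0 .10 0 0 0;0 0 .12 0 0 0;0 -.001 .14 0 0 0;0 -.001 .14 0 0 0'
python3 - <<'E'
from head import *
s=r.read_state();q=np.array(s['ee_pos'])[:2]-PIV;print(s['width'],s['ft_force'],np.hypot(*q),np.degrees(np.arctan2(q[1],q[0])))
im,dd=vision.camera("top");np.savez("t5.npz",im=im);a=cv2.resize(im[180:215,165:225],(780,455),interpolation=cv2.INTER_CUBIC)
cv2.imwrite("pics/t5.png",a);print(top_head(im,175,216))
im,dd=vision.camera("side");np.savez("s5.npz",im=im)
im,dd=vision.camera("wrist");cv2.imwrite("pics/w5.png",im)
for a,b,p in wrist_head(im,[8,20]):
    d=p-PIV;print(a,b,np.degrees(np.arctan2(d[1],d[0])).round(2))
E
```

```text
time: 9.05
ee_pos: [0.596, -0.0159, 0.1311]
eef_rot: [0.47, 0.528, -0.47, 0.528]
ft_force: [0.2, 1.1, 1.6]
width: 0.0265
time: 9.85
ee_pos: [0.5999, -0.0513, 0.131]
eef_rot: [0.47, 0.528, -0.471, 0.528]
ft_force: [0.6, -1.5, 1.3]
width: 0.0265
0.026462020852288298 [ 0.6159644  -1.47347762  1.34384146] 0.3404296402148274 -83.85425532990737
(np.float64(-83.47849802163005), np.float64(0.5630087829157752), np.float64(0.041278816610690154))
221 298 -83.8
221 298 -83.78
```

View pics/t5.png

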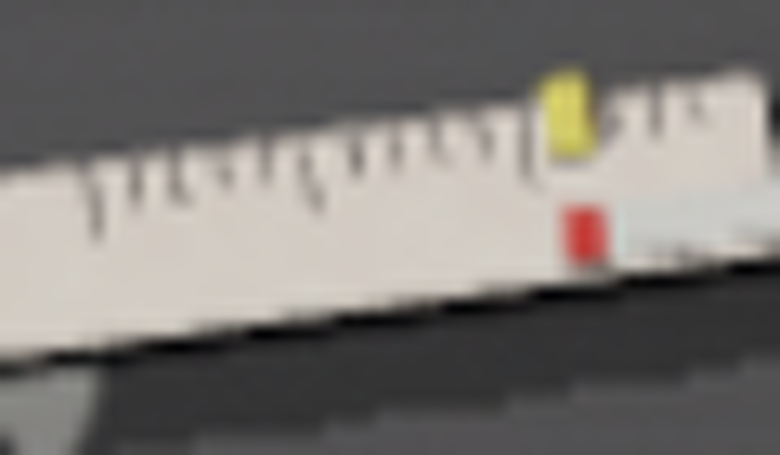

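Rider centre is at (568,117) and the red tip edge at x=565, y=237. Across the boom, the tip is about 4–4.7 mm short with parallax. I move 4.5 mm more, then check in both cameras.

```bash
python3 -m pendant '0 0 .004 0 0 0;0 0 .008 0 0 0;0 0 .012 0 0 0;0 0 .016 0 0 0;0 0 .018 0 0 0;0 0 .018 0 0 0;0 0 .018 0 0 0'
python3 - <<'E'
from head import *
s=r.read_state();q=np.array(s['ee_pos'])[:2]-PIV;print(s['width'],s['ft_force'],np.hypot(*q),np.degrees(np.arctan2(q[1],q[0])))
im,dd=vision.camera("top");np.savez("t6.npz",im=im);a=cv2.resize(im[185:210,190:220],(480,400),interpolation=cv2.INTER_CUBIC);print(top_head(im,175,216))
im,dd=vision.camera("side");np.savez("s6.npz",im=im);u0,v0=220,195
b=cv2.resize(im[v0:v0+50,u0:u0+40],(320,400),interpolation=cv2.INTER_CUBIC)
cv2.imwrite("pics/f6.png",np.hstack([a,b]))
# predicted across-boom lines through reading x, per camera
h=np.radians(-83.4);c=np.array([np.cos(h),np.sin(h)]);n=np.array([-c[1],c[0]])
for x in(.180,.184):
    for y,z in((.012,.130),(-.008,.122)):
        p=[*(PIV+x*c+y*n),z]
        print(x,y,"top",((proj(cal("top"),p)+.5-[190,185])*16).round(1),"side",((proj(cal("side"),p)+.5-[u0,v0])*8+[480,0]).round(1))
E
```

```text
time: 10.7
ee_pos: [0.6003, -0.0544, 0.1311]
eef_rot: [0.47, 0.528, -0.47, 0.528]
ft_force: [-0.3, 0.8, 1.3]
width: 0.0267
0.02668727762033495 [-0.29735339  0.76060143  1.33911702] 0.3435521699905723 -83.84474142133384
(np.float64(-83.47003846199193), np.float64(0.5629917615973741), np.float64(0.040822057874009686))
0.18 0.012 top [292.2  75.7] side [593.9 221.6]
0.18 -0.008 top [310.1 188.3] side [663.2 248. ]
0.184 0.012 top [313.8  72.8] side [596.2 213.3]
0.184 -0.008 top [331.5 185.4] side [665.2 239.6]
```

View pics/f6.png

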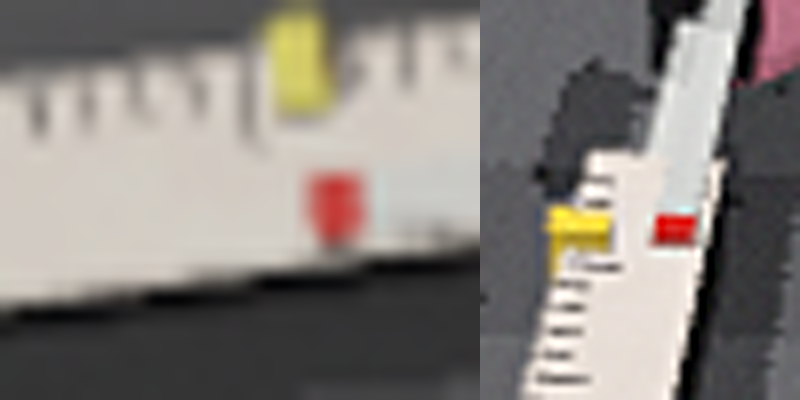

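Run:
```python
from head import *
T=cal("top");S=cal("side");h=np.radians(-83.4);c=np.array([np.cos(h),np.sin(h)]);n=np.array([-c[1],c[0]])
ft=lambda u,v,z:at_z(T,u/16+190-.5,v/16+185-.5,z);fs=lambda u,v,z:at_z(S,(u-480)/8+220-.5,v/8+195-.5,z)
def sh(nm,p):d=p[:2]-PIV;print(nm,"along %.4f across %.4f"%(d@c,d@n))
sh("T tick",ft(254,122,.12));sh("S tick",fs(602,268,.12))
sh("T rider",ft(299,64,.13));sh("S rider",fs(580,217.5,.13))
for z in(.122,.124,.126):sh(f"T tip {z}",ft(309.5,208,z));sh(f"S tip {z}",fs(672,243,z))
for n_,C,k in(("top",T,None),("side",S,None)):
    D=[vision.camera(n_)[1] for _ in range(3)];D=np.median(D,0)
    for nm,x,y,z in(("strip",.2,-.008,.122),("strip",.21,-.008,.122),("plate",.15,-.008,.12),("plate",.15,.0,.12),("plate",.2,.008,.12),("rider",.1815,.013,.13)):
        u,v=proj(C,[*(PIV+x*c+y*n),z]);d=D[int(round(v)),int(round(u))];p=at_d(C,u,v,d);print(n_,nm,x,"z %.4f"%p[2])
```

```text
T tick along 0.1710 across 0.0061
S tick along 0.1715 across 0.0086
T rider along 0.1815 across 0.0140
S rider along 0.1815 across 0.0163
T tip 0.122 along 0.1794 across -0.0116
S tip 0.122 along 0.1826 across -0.0102
T tip 0.124 along 0.1796 across -0.0120
S tip 0.124 along 0.1800 across -0.0106
T tip 0.126 along 0.1798 across -0.0123
S tip 0.126 along 0.1775 across -0.0110
top strip 0.2 z 0.1243
top strip 0.21 z 0.1264
top plate 0.15 z 0.1194
top plate 0.15 z 0.1210
top plate 0.2 z 0.1187
top rider 0.1815 z 0.1281
side strip 0.2 z 0.1262
side strip 0.21 z 0.1266
side plate 0.15 z 0.1213
side plate 0.15 z 0.1219
side plate 0.2 z 0.1237
side rider 0.1815 z 0.1302
```

Rider is at 181.5 mm in both cameras. With the strip at about 124.5 mm height, the tip is at about 179.7 mm, so 1.8 mm remain.

```bash
python3 -m pendant '0 0 .002 0 0 0;0 0 .004 0 0 0;0 0 .006 0 0 0;0 0 .007 0 0 0;0 0 .007 0 0 0;0 0 .007 0 0 0;0 0 .007 0 0 0'
python3 - <<'E'
from head import *
s=r.read_state();q=np.array(s['ee_pos'])[:2]-PIV;print(s['width'],s['ft_force'],np.hypot(*q),np.degrees(np.arctan2(q[1],q[0])))
im,dd=vision.camera("top");a=cv2.resize(im[185:210,190:220],(480,400),interpolation=cv2.INTER_CUBIC);print(top_head(im,175,216))
im,dd=vision.camera("side");u0,v0=220,195
b=cv2.resize(im[v0:v0+50,u0:u0+40],(320,400),interpolation=cv2.INTER_CUBIC)
f=np.hstack([a,b])
cv2.imwrite("pics/f7.png",f)
im,dd=vision.camera("wrist")
for a,b,p in wrist_head(im,[8,15]):
    d=p-PIV;print(a,b,np.degrees(np.arctan2(d[1],d[0])).round(2))
E
```

```text
time: 11.8
ee_pos: [0.6005, -0.0561, 0.131]
eef_rot: [0.47, 0.528, -0.47, 0.528]
ft_force: [-0.2, 1.1, 1.5]
width: 0.0271
0.027138978681959514 [-0.21749693  1.0579702   1.52391105] 0.34530709656811726 -83.84622093727269
(np.float64(-83.48142136652349), np.float64(0.5630219066386878), np.float64(0.04053339479794127))
221 298 -83.8
227 270 -85.27
```

View pics/f7.png

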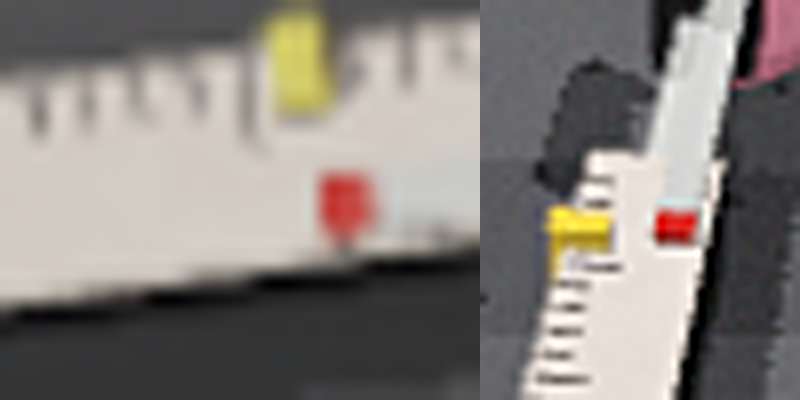

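The red tip edge is now at x≈320, y=207, or 181.6 mm, level with the rider. The aim is unchanged. I settle briefly and hand in.

```bash
python3 -m pendant '0 0 0 0 0 0;0 0 0 0 0 0;0 0 0 0 0 0;0 0 0 0 0 0;0 0 0 0 0 0' && python3 -c "
from bench import r,close_job
import numpy as np
print(np.abs(r.read_state()['joint_vel']).max(),r.read_state()['width']);print(close_job())"
```

```text
time: 12.45
ee_pos: [0.6005, -0.0561, 0.1311]
eef_rot: [0.47, 0.528, -0.47, 0.528]
ft_force: [-0.9, 0.4, 0.7]
width: 0.0267
0.0020118124630304143 0.02674407558819446
the job is handed in; nothing more can be done
None
```

The job is done and handed in at about 12.5 s. I gripped the handle lightly with the button out and swung the boom about 25° to aim at the amber vial. After holding there for about 1.4 s with the arm in, I squeezed the button at 25 N and drew the arm out about 81 mm.

**Last checks**
- **Button:** finger opening is 26.7 mm, against 33 mm with the button out, so it is fully in.
- **Pointer:** the tip and the rider middle are both at about 181.5 mm from the pivot in the top camera. I trust this to about 1 mm.
- **Stillness:** nothing is moving (joint speed at most 0.002 rad/s), and the measured tool force is about 1 N.

**Where the checks disagreed**
- **Aim:** the vial lies at −83.44°. The top camera's fit of the scale plate gave −83.5° at the end, and the tool position gave about −83.3° once corrected for the button travel. The wrist camera read about −83.8°. I put that 0.4° down to its 2 mm calibration and did not act on it.
- **Pointer height:** the side camera's reading of the tip depends on the strip's height, which I estimated at about 124.5 mm. With that height it agreed with the top camera to about 0.5 mm just before the last 1.8 mm move. I did not recompute it afterwards.

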